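# Run the shaft support up to its top rung and lay the pump shaft level in the vees

### The arm

A 6-joint arm with a two-finger parallel gripper is mounted at the origin on a cart in front of the work surface, level with it; the furniture and walls round the work are solid. World frame = base frame: x ahead of the robot, y to its left, z up, the work surface at z = 0. Lengths are in m, angles in degrees, forces in N, time in s.
With the tool pointing down it reaches from about 0.4 to 0.825 m from the base axis. Payload 7 kg.
Tool frame: the origin (TCP) lies at the very end of the fingers, on their centre line; the grasp point (between the pads) lies hold_point_z behind it (hold_point_z is the distance from the TCP to the grasp point, in m); z points along the fingers, y is the line along which they close (so a half turn about z gives the same grasp; the last joint's range is limited). The gripper opens to 88 mm and grips with 3 to 60 N. Pads are 19 mm wide; open, the fingers measure 130 mm over their backs; the gripper's body (78 mm by 193 mm) begins 47 mm behind the grasp point.
Start: joints at [16.507, 20.546, 0.682, 0, -70.136, -16.507], TCP at [0.675, -0, 0.227] pointing down, gripper open.
Joint ranges: [-176.03, 176.03], [-82.01, 121.73], [-58.28, 71.71], [-173.87, 95.51], [-174.79, -0.11], [-173.66, 173.66]. Speed limits (degrees/s): [136.94, 136.94, 172.46, 180, 180, 180].

### API

Orientations are given as [roll, pitch, yaw] about the fixed x, y, z axes, in that order (R = Rz(yaw) Ry(pitch) Rx(roll)).
In Python, from plant import get_obs, snapshot, close_job, hold_point_z gives the robot as it stands.
- The arm moves only by the tool play_rows, never from a script. Its argument "commands" is a list that holds one entry, the list of rows, each a list of 7 numbers: the shift along the tool's x, y, z in cm, then the turn, a rotation vector about the tool's x, y, z in degrees, then the opening, from 0 (shut) to 1 (fully open). In form: [[[x, y, z, ax, ay, az, fingers], ...]]. A call has 1 to 20 rows; each row is the pose to reach, as a shift and turn from the pose commanded when the call began, along the tool's axes at that moment; what a row does not reach only later rows make up. A row lasts 1/12 s, in which the tool goes at most 41.7 mm and 7.16 degrees, less where a joint would pass 70% of its speed; a pose out of reach is approached as far as the arm can. A call with a gripper value outside its range is refused whole. The fingers move at their own pace and stop on an object; the grip force is fixed at half the most. Time passes only in rows, so rows that repeat a pose let the fingers close. It gives the time, the measured TCP pose, the force, the opening and the grip force at its end, in the units of the state.
- get_obs(): the state, without advancing time (a new reading comes with each control period).
- snapshot(name): name is "scene" or "side" or "wrist"; returns a dict with "frame" (384x512x3 uint8, red, green, blue), "camera_matrix" (3x3 intrinsics, pixels), "origin" and "attitude" of the camera in the world. Camera axes: x right, y down, z forward; pixel columns grow to the right and rows downward; lengths in m; the calibration is good to about 2 mm. A picture is of the moment at which its call begins. There is no depth.
- close_job(): hands the job in; it is judged then, once.
The state is a dict: "clock": time; "joint_pos": joint angles; "qvel": joint speeds; "tau": joint torques, N m; "tool_pos": TCP position; "orientation": TCP orientation; "force": force on the tool from outside, world axes, zero at the start; "moment": the same for the moment, N m; "opening": finger opening in m; "gripper_force": force on a finger pad.
Only numpy, scipy, OpenCV 4.12 (cv2) and the standard library are available. Lean on these libraries where they do the work, as an engineer would, in place of code of your own. Each camera call takes 0.05 s, during which the arm holds its last target. There are 200 camera calls.

### The job

Raise the sliding vee head of the shaft stand until its pawl has dropped in over the top rung, let it down gently until it hangs on that rung, and let go of it. Then lift the pump shaft out of its wooden cradle and lay it gently, level, in the stand's two vees with its thick middle between them. Do not haul the head hard against its top stop, do not ram or drop it onto the rung, and leave the parts lying round the stand alone.

Things in the scene. Friction and masses are not known exactly. Their poses are not given: they have to be found in the camera images.
- stand: Shaft stand, screwed down: dark bed plate 100 x 240 x 12 mm. Origin: centre of its underside, on the bench; y along the bed, the line on which the shaft is to lie; z up. Fixed vee block at y = -85 mm; at y = +85 mm two uprights (110 mm high, 69 mm over both along y, x -24 to +18 mm) guide the carriage. A ladder of two 8 mm rungs, 24 mm apart, is fixed between them in slots.
- carriage: Carriage, 0.5 to 0.9 kg with its pawl, slides freely up and down (1 N rubbing). Origin: centre of the underside of its vee head (56 mm along x, 28 along y, 44 high, clear above the uprights); axes as the stand's. Pinch the head from above on its 56 mm wide faces. Starts fully down, origin 114 mm over the bench; hanging on the lower rung 142, on the top rung 166 mm, plus the ladder's offset.
- head_vee (a point): Middle of the lowest line of the carriage's vee, 30 mm above the carriage's origin. The 90 degree vee runs along y, 14 mm deep, 28 mm wide at the top.
- block_vee (a point): Middle of the lowest line of the fixed block's vee, 196 mm above the bench; block top at 210 mm, 28 mm thick along y, 56 mm wide along x; the same vee as the head's.
- shaft: Steel pump shaft, 240 mm long, about 0.5 kg. Origin: its middle, on the axis; y along it. Middle 120 mm: 22 mm diameter (grip here from above); ends 16 mm diameter, the last 18 mm at +y a 12 mm thread. In a vee its axis is 11.3 mm above the vee's lowest line. The vees are 142 mm apart inside, so the thick part has 11 mm to spare each way; either way round. Starts with its axis 46 mm high.
- cradle: Wooden storage cradle, fixed: board 60 x 180 x 10 mm with two notched end boards (12 mm thick, 49 mm high, at y = -75 and +75 mm). Origin: centre of its underside; the shaft starts along its y axis, up to 6 mm off its middle. A yellow crate, 215 mm high, stands between cradle and stand.
- pulley_hub: Loose pressed-steel pulley hub, 64 mm across and 28 mm high, on the robot's side of the stand; a bystander. Origin: centre of its underside.
- impeller: Loose black pump impeller, 56 mm across and 17 mm high, on the robot's side of the stand; a bystander. Origin: centre of its underside.
- bearing_1: Loose ball bearing, 35 mm across and 11 mm high, on the robot's side of the cradle; a bystander. Origin: centre of its underside.
- bearing_2: Another such ball bearing next to it; a bystander. Origin: centre of its underside.
- stop_ears (a point): Middle of the upper faces of the carriage's two stop ears, low on its -x side. They meet rubber-faced tabs on the ladder 3 mm above the hanging height on the top rung (so also shifted by the ladder's offset); the rubber gives about 1 mm per 12 N. Travel ends there.
- pawl_pin (a point): Pin of the gravity pawl, a weighted dark finger hanging on the carriage's -x side. Each rung pushes it aside as the carriage rises (1 N); 2 mm above the hanging height it drops in over the rung by itself. Let down from there, the carriage hangs on that rung. The ladder and its stops are set in their slots up to 9 mm below or above nominal, fixed during the job and not measured: feel for it.

How it is judged:
By the outcome, as a careful person would: the job done as asked, in the order asked, and still so for the second after the job is handed in, with the robot touching nothing.
It also fails if it takes over 69 s, if anything falls off the work surface, if the arm or the gripper's body presses on something with over 40 N, if the wrist force passes 120 N, or if a joint passes its speed limit or range.

## Working session

There is one attempt and no reset: what is moved stays moved. The work goes in short steps, Python scripts to look and compute and a tool call to move; the robot and the scene stay as the last step left them, time stands still between calls to the robot, and variables do not carry over. Pictures are saved under pics/ and viewed, at most 10 in all, crops included, and the job is handed in when it is done.

Besides the shell and the picture viewer there is one more tool, called after "Request:" as name(argument=value, ...), one argument or row to a line, values as JSON. play_rows: Moves the arm, as the interface text tells. Its arguments: {"type":"object","properties":{"commands":{"type":"array","items":{"type":"array","items":{"type":"array","items":{"type":"number"}}}}},"required":["commands"]}

```bash
ls; mkdir -p pics; cat > h.py <<'E'
import numpy as np, cv2, pickle
from plant import get_obs, snapshot, hold_point_z
def shot(n,f):
    s=snapshot(n); cv2.imwrite(f'pics/{f}.png',cv2.cvtColor(s['frame'],cv2.COLOR_RGB2BGR)); pickle.dump(s,open(f'pics/{f}.pkl','wb')); return s
def load(f): return pickle.load(open(f'pics/{f}.pkl','rb'))
def att(s):
    a=np.array(s['attitude'],float)
    if a.shape==(3,3): return a
    from scipy.spatial.transform import Rotation as R
    return R.from_euler('xyz',a,degrees=True).as_matrix()
def px(s,u,v,z):
    d=att(s)@np.linalg.inv(s['camera_matrix'])@[u,v,1]; o=np.array(s['origin']); return o+d*(z-o[2])/d[2]
def proj(s,P):
    q=np.array(s['camera_matrix'])@att(s).T@(np.array(P)-s['origin']); return q[:2]/q[2]
E
python3 - <<'E'
from h import *
print(get_obs(),hold_point_z)
a=[shot(n,n+'0') for n in('scene','side','wrist')]
for s in a: print(s['origin'],s['attitude'],s['camera_matrix'])
b=[cv2.imread(f'pics/{n}0.png') for n in('scene','side')]
cv2.imwrite('pics/a.png',cv2.resize(b[0],(800,600)));cv2.imwrite('pics/b.png',cv2.resize(b[1],(800,600)))
E
```

```text
pics
{'clock': 0.0, 'joint_pos': array([ 1.65064129e+01,  2.05918430e+01,  6.32297050e-01, -2.03160943e-02,
       -7.01356312e+01, -1.65085905e+01]), 'qvel': array([ 0.0245716 , -0.08783263, -0.03378604, -0.12587067,  0.01045384,
        0.01925698]), 'tau': array([-8.00930356e-04, -5.82726967e+01,  2.93058443e+01,  6.99745238e+00,
        6.93249181e-03, -2.06530804e-04]), 'tool_pos': array([ 6.74497393e-01, -3.53812075e-05,  2.25606253e-01]), 'orientation': array([ 1.79903319e+02, -8.73716831e-03, -9.00090893e+01]), 'force': array([ 0.37749118, -0.2009459 , -0.22483426]), 'moment': array([-0.01233623, -0.03800532,  0.00078247]), 'gripper_force': 0.0, 'opening': 0.08773822091620516} 0.0188
[1.19961415 0.0064333  1.05817276] [-1.43375753e+02 -1.03612579e-01  9.34161493e+01] [[377.88140631   0.         261.22171325]
 [  0.         377.88140631 194.13774434]
 [  0.           0.           1.        ]]
[-0.12011814 -0.33378342  1.0492059 ] [-143.70783343    0.9425451   -65.8959122 ] [[394.67604168   0.         254.85410627]
 [  0.         394.67604168 191.35546458]
 [  0.           0.           1.        ]]
[ 0.67525702 -0.07090582  0.38347252] [ 1.64702882e+02 -8.21120885e-02 -1.79956693e+02] [[295.7093064    0.         257.11848379]
 [  0.         295.7093064  188.2140884 ]
 [  0.           0.           1.        ]]
```

View pics/a.png

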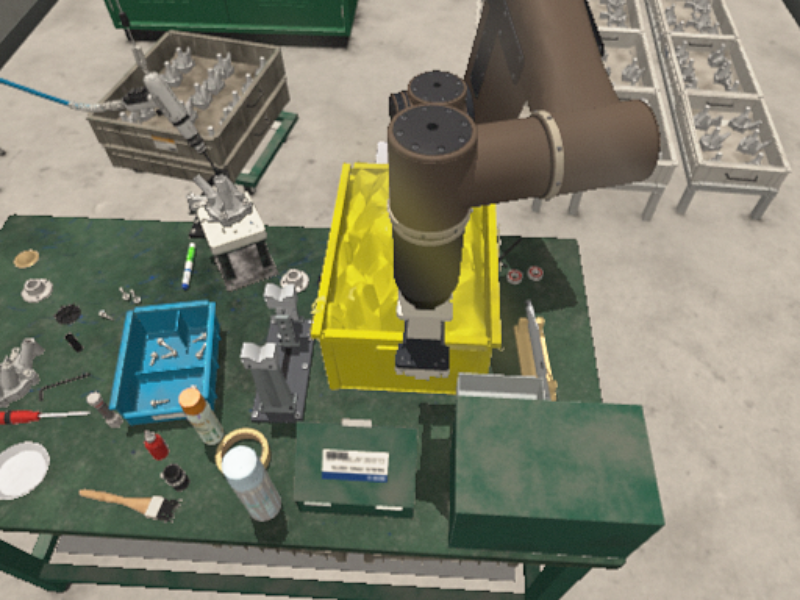

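View pics/b.png

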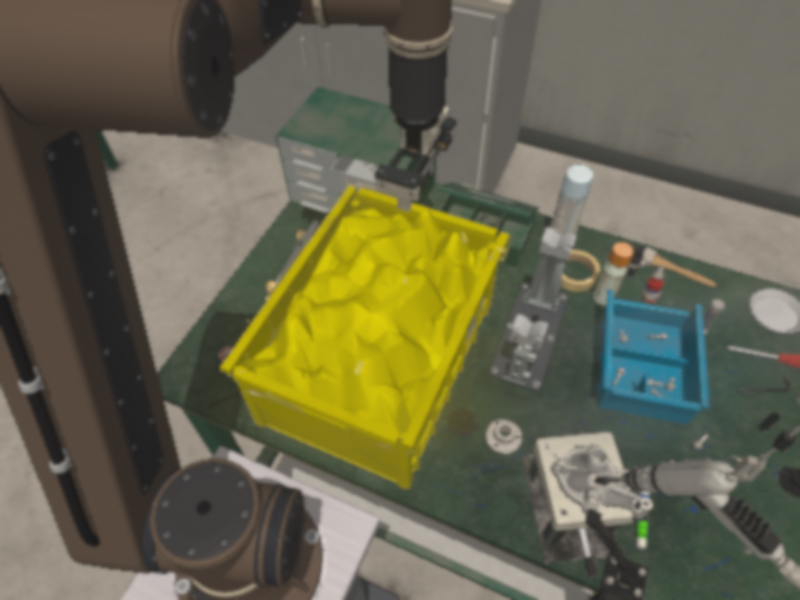

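The stand is right of the crate, with its fixed block on the far side and the low carriage nearer the robot. The cradle is left of the crate and partly hidden. Next I'll enlarge crops of both.

```bash
python3 - <<'E'
from h import *
a=cv2.imread('pics/scene0.png')
b=cv2.imread('pics/side0.png')
c1=cv2.resize(a[170:280,145:225],None,fx=5,fy=5,interpolation=cv2.INTER_CUBIC) #400x550
c2=cv2.resize(b[140:250,305:385],None,fx=5,fy=5,interpolation=cv2.INTER_CUBIC)
cv2.imwrite('pics/c.png',np.hstack([c1,c2]))
c3=cv2.resize(a[145:265,300:400],None,fx=4,fy=4,interpolation=cv2.INTER_CUBIC)
c4=cv2.resize(b[110:230,140:240],None,fx=4,fy=4,interpolation=cv2.INTER_CUBIC)
cv2.imwrite('pics/d.png',np.hstack([c3,c4]))
E
```

```text
(no output)
```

View pics/c.png

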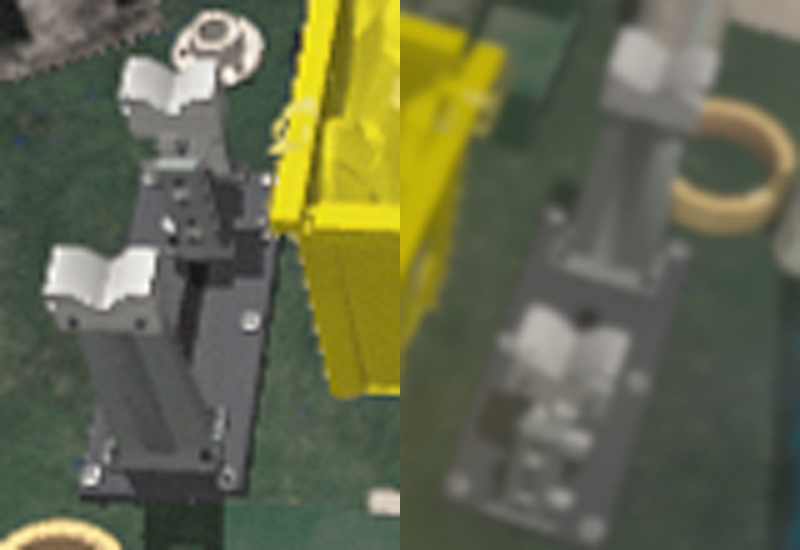

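View pics/d.png

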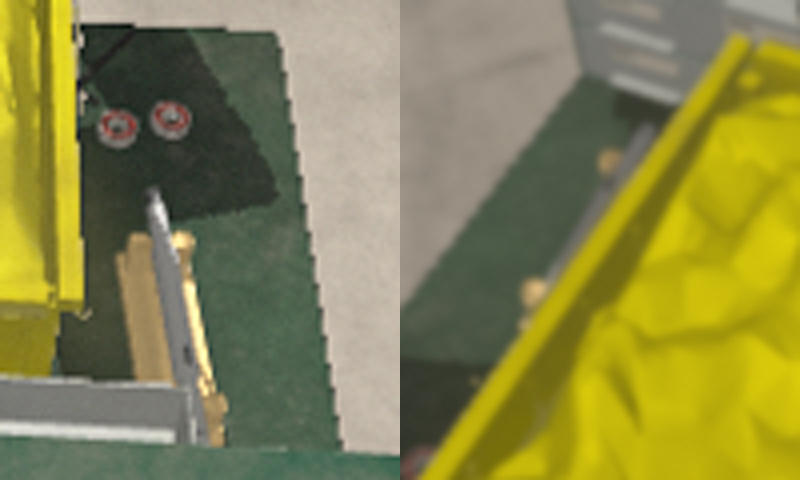

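```bash
cat > fit.py <<'E'
from h import *
from scipy.optimize import least_squares
S=load('scene0');D=load('side0')
L=lambda u,v:(145+u/5,170+v/5)
Rr=lambda u,v:(305+u/5,140+v/5)
bed=[(-.05,-.12,.012),(.05,-.12,.012),(.05,.12,.012),(-.05,.12,.012)]
blk=[(-.028,-.099,.21),(.028,-.099,.21),(.028,-.071,.21),(-.028,-.071,.21)]
hd=[(-.028,.071,.158),(.028,.071,.158),(.028,.099,.158),(-.028,.099,.158)]
obs=[(S,bed,[L(82,492),L(243,490),L(275,178),L(143,175)]),
(S,blk,[L(52,300),L(157,303),L(157,248),L(53,250)]),
(S,hd,[L(127,103),L(213,100),L(215,62),L(125,60)]),
(D,bed,[Rr(548,200),Rr(690,245),Rr(600,543),Rr(447,490)]),
(D,blk,[Rr(622,32),Rr(718,55),Rr(705,110),Rr(608,88)]),
(D,hd,[Rr(535,310),Rr(632,338),Rr(612,388),Rr(515,360)])]
def tf(p,P):
    c,s=np.cos(p[2]),np.sin(p[2]); return [p[0]+c*P[0]-s*P[1],p[1]+s*P[0]+c*P[1],P[2]]
def res(p,o=obs): return np.concatenate([proj(s,tf(p,P))-np.array(q) for s,Ps,qs in o for P,q in zip(Ps,qs)])
if __name__=='__main__':
    for o in (obs,obs[:3],obs[3:]):
        r=least_squares(lambda p:res(p,o),[.7,-.2,np.pi/2],loss='soft_l1'); p=r.x
        print(p[:2],np.degrees(p[2]),'head',tf(p,(0,.085,0)),'blk',tf(p,(0,-.085,0)))
        print(res(p,o).reshape(-1,8).round(1))
    A=lambda u,v:(300+u/4,145+v/4)
    B=lambda u,v:(140+u/4,110+v/4)
    for n,s,f,pts,z in [('shaft',S,A,[(152,190),(200,440)],.046),('bear',S,A,[(118,125),(171,118)],.011),('crateR',S,A,[(80,300),(70,0)],.215),
      ('table',S,A,[(280,35)],0),('shaftD',D,B,[(645,135),(545,295)],.046),('posts',D,B,[(608,155),(530,288)],.049)]:
        for q in pts: print(n,px(s,*f(*q),z).round(3))
    print('crate stand side',px(S,145+275/5,170+215/5,.215),px(S,322*.64,330*.64,.215), px(S,348*.64,165*.64,.215))
    k=.64
    for q in [(458,375),(540,385),(453,545),(660,520)]: print('cab?',px(S,q[0]*k,q[1]*k,.2).round(3))
E
python3 fit.py
```

```text
[ 0.60792123 -0.33434869] 107.97189558260335 head [np.float64(0.5270685536984002), np.float64(-0.3605754811604623), 0] blk [np.float64(0.6887739101671134), np.float64(-0.30812190464439987), 0]
[[  -9.2    5.1   -7.9   -2.2  -23.9   -2.6  -27.5    4.1]
 [ -12.8    1.8  -12.1   -3.5  -13.2   -1.1  -13.7    2.9]
 [ -27.4    2.5  -25.6   -0.7  -27.    -0.2  -27.7    3.9]
 [ -44.4    6.2 -103.7   -5.1  -84.2   -0.   -18.9   13.6]
 [ -51.4    3.1  -90.6   -2.9  -87.5   -6.5  -47.8   -0.7]
 [ -33.7    7.2  -74.2   -0.   -69.7   -1.3  -28.9    6. ]]
[ 0.60137015 -0.27793592] 92.82525878777587 head [np.float64(0.5164734716281469), np.float64(-0.28212557335539123), 0] blk [np.float64(0.6862668374630987), np.float64(-0.2737462584407804), 0]
[[-0.6  1.3  0.5  2.   2.4 -1.1 -0.8 -0.7]
 [-0.8 -0.7 -0.4 -1.   1.1  0.9  0.9  0.3]
 [-1.8 -0.9 -0.3 -0.2  0.5  0.1  0.1  0.3]]
[ 0.68053144 -0.48581076] 118.13463715776432 head [np.float64(0.6055748778702443), np.float64(-0.5258920860116794), 0] blk [np.float64(0.7554880115597271), np.float64(-0.4457294242083232), 0]
[[ -0.3   2.4 -58.8  -4.6 -19.1   0.9  45.2   9.1]
 [  1.   -0.  -37.6  -3.4 -32.   -7.    7.1  -3.9]
 [ 32.8   3.8  -7.1  -0.4   0.4  -1.7  40.5   2.5]]
shaft [0.426 0.22  0.046]
shaft [0.658 0.241 0.046]
bear [0.328 0.201 0.011]
bear [0.317 0.249 0.011]
crateR [0.65  0.131 0.215]
crateR [0.375 0.132 0.215]
table [0.199 0.362 0.   ]
shaftD [ 0.795 -0.082  0.046]
shaftD [ 0.6   -0.068  0.046]
posts [ 0.758 -0.061  0.049]
posts [ 0.6   -0.055  0.049]
crate stand side [ 0.64675373 -0.18939738  0.215     ] [ 0.63998923 -0.17399097  0.215     ] [ 0.21115183 -0.18085735  0.215     ]
cab? [0.706 0.061 0.2  ]
cab? [0.716 0.196 0.2  ]
cab? [0.976 0.057 0.2  ]
cab? [0.925 0.351 0.2  ]
```

```bash
python3 - <<'E'
import cv2;cv2.imwrite('pics/w.png',cv2.resize(cv2.imread('pics/wrist0.png'),(640,480)))
E
```

```text
(no output)
```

View pics/w.png

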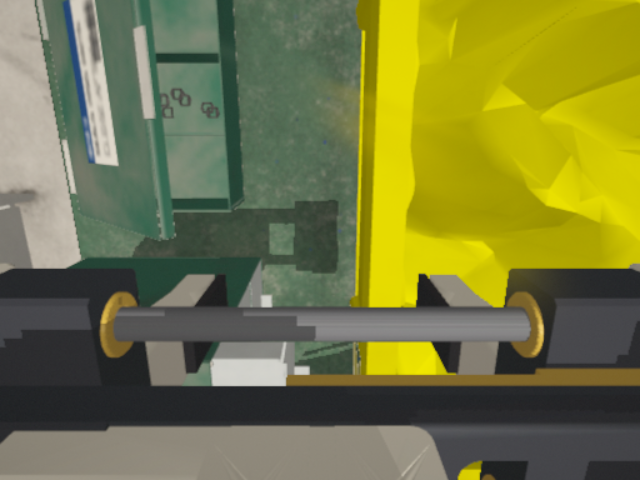

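```bash
sed -i 's|(305+u/5|(305+(u-400)/5|; s|(140+u/4|(140+(u-400)/4|' fit.py; python3 fit.py
```

```text
[ 0.60048266 -0.27838625] 93.20895344333412 head [np.float64(0.5156159378779355), np.float64(-0.2831443416778713), 0] blk [np.float64(0.6853493827957933), np.float64(-0.27362816196558504), 0]
[[ -0.4   1.1   0.7   1.7   2.1  -1.4  -1.1  -0.9]
 [ -0.7  -0.9  -0.3  -1.4   1.2   0.6   0.9   0.1]
 [ -2.   -1.1  -0.5  -0.5   0.2  -0.2  -0.2   0.1]
 [ 27.4   7.1 -30.9 -10.2 -32.9 -10.5  30.6  10.5]
 [ 17.5   2.4 -21.1  -7.2 -20.8 -11.4  18.3  -1.9]
 [ 18.2   3.4 -21.3  -8.  -19.9 -10.1  19.9   1.5]]
[ 0.60137015 -0.27793592] 92.82525878777587 head [np.float64(0.5164734716281469), np.float64(-0.28212557335539123), 0] blk [np.float64(0.6862668374630987), np.float64(-0.2737462584407804), 0]
[[-0.6  1.3  0.5  2.   2.4 -1.1 -0.8 -0.7]
 [-0.8 -0.7 -0.4 -1.   1.1  0.9  0.9  0.3]
 [-1.8 -0.9 -0.3 -0.2  0.5  0.1  0.1  0.3]]
[ 0.59288063 -0.28244512] 124.04765887849352 head [np.float64(0.5224520023493402), np.float64(-0.33003511181767353), 0] blk [np.float64(0.6633092672909875), np.float64(-0.23485511962835573), 0]
[[  7.9   1.5 -49.9  -3.  -10.6   1.7  52.7   6.8]
 [ -0.8  -0.3 -38.9  -2.2 -33.5  -5.9   5.1  -4.3]
 [ 32.7   2.5  -6.6   0.    0.7  -1.4  40.2   1. ]]
shaft [0.426 0.22  0.046]
shaft [0.658 0.241 0.046]
bear [0.328 0.201 0.011]
bear [0.317 0.249 0.011]
crateR [0.65  0.131 0.215]
crateR [0.375 0.132 0.215]
table [0.199 0.362 0.   ]
shaftD [0.659 0.237 0.046]
shaftD [0.473 0.226 0.046]
posts [0.623 0.253 0.049]
posts [0.473 0.239 0.049]
crate stand side [ 0.64675373 -0.18939738  0.215     ] [ 0.63998923 -0.17399097  0.215     ] [ 0.21115183 -0.18085735  0.215     ]
cab? [0.706 0.061 0.2  ]
cab? [0.716 0.196 0.2  ]
cab? [0.976 0.057 0.2  ]
cab? [0.925 0.351 0.2  ]
```

```bash
sed -i 's|Rr(548,200),Rr(690,245),Rr(600,543),Rr(447,490)|Rr(690,245),Rr(548,200),Rr(447,490),Rr(600,543)|; s|Rr(622,32),Rr(718,55),Rr(705,110),Rr(608,88)|Rr(718,55),Rr(622,32),Rr(608,88),Rr(705,110)|; s|Rr(535,310),Rr(632,338),Rr(612,388),Rr(515,360)|Rr(632,338),Rr(535,310),Rr(515,360),Rr(612,388)|' fit.py; python3 fit.py | head -27; python3 - <<'E'
from h import *
S=load('scene0')
for q in [(195,250),(268,240),(240,180)]: print(px(S,q[0]*.64,q[1]*.64,.08).round(3),px(S,q[0]*.64,q[1]*.64,.15).round(3))
E
```

```text
[ 0.59803108 -0.28121004] 92.5579780927665 head [np.float64(0.5131157741082056), np.float64(-0.28500361808620134), 0] blk [np.float64(0.6829463812229913), np.float64(-0.2774164653248993), 0]
[[-1.6  0.1 -0.6  1.   1.7 -1.9 -1.4 -1.7]
 [-1.9 -1.9 -1.6 -2.2 -0.  -0.2 -0.2 -0.9]
 [-2.5 -1.9 -1.1 -1.1 -0.2 -0.8 -0.6 -0.6]
 [ 0.  -0.8 -1.5 -0.4 -2.1  0.8  0.2  1. ]
 [-0.6 -1.2 -0.8 -1.7 -0.4 -6.1 -0.1 -5.2]
 [-0.7 -1.2 -1.4 -1.6 -0.2 -3.7  0.8 -3.1]]
[ 0.60137015 -0.27793592] 92.82525878777587 head [np.float64(0.5164734716281469), np.float64(-0.28212557335539123), 0] blk [np.float64(0.6862668374630987), np.float64(-0.2737462584407804), 0]
[[-0.6  1.3  0.5  2.   2.4 -1.1 -0.8 -0.7]
 [-0.8 -0.7 -0.4 -1.   1.1  0.9  0.9  0.3]
 [-1.8 -0.9 -0.3 -0.2  0.5  0.1  0.1  0.3]]
[ 0.59324971 -0.28402017] 92.35050823980582 head [np.float64(0.5083212264954972), np.float64(-0.2875062409072193), 0] blk [np.float64(0.6781781934759735), np.float64(-0.28053409861138257), 0]
[[ 0.6  0.6 -0.9  0.9 -1.8  2.3  0.5  2.6]
 [ 0.1  0.4 -0.2 -0.3  0.2 -4.6  0.5 -3.7]
 [-0.3  0.5 -1.1 -0.   0.2 -2.1  1.2 -1.3]]
shaft [0.426 0.22  0.046]
shaft [0.658 0.241 0.046]
bear [0.328 0.201 0.011]
bear [0.317 0.249 0.011]
crateR [0.65  0.131 0.215]
crateR [0.375 0.132 0.215]
table [0.199 0.362 0.   ]
shaftD [0.659 0.237 0.046]
shaftD [0.473 0.226 0.046]
posts [0.623 0.253 0.049]
posts [0.473 0.239 0.049]
crate stand side [ 0.64675373 -0.18939738  0.215     ] [ 0.63998923 -0.17399097  0.215     ] [ 0.21115183 -0.18085735  0.215     ]
[ 0.356 -0.514  0.08 ] [ 0.416 -0.477  0.15 ]
[ 0.316 -0.359  0.08 ] [ 0.379 -0.333  0.15 ]
[ 0.124 -0.467  0.08 ] [ 0.201 -0.433  0.15 ]
```

Request:
play_rows(
  commands=[
    [[0, 0, -5, 0, 0, 0, 0.6], [4, 2, -5, 0, 0, -3, 0.6], [8, 4.5, -5, 0, 0, -3, 0.6], [12, 6.5, -5, 0, 0, -3, 0.6], [16, 9, -5, 0, 0, -3, 0.6], [20, 11, -5, 0, 0, -3, 0.6], [24, 13.5, -5, 0, 0, -3, 0.6], [28.3, 15.9, -5, 0, 0, -3, 0.6], [28.3, 15.9, -5, 0, 0, -3, 0.6], [28.3, 15.9, -5, 0, 0, -3, 0.6], [28.3, 15.9, -5, 0, 0, -3, 0.6]],
  ],
)

```text
clock: 1.07
tool_pos: [0.5148, -0.2846, 0.2765]
orientation: [180.0, 0.0, -87.2]
force: [-0.1, -0.5, 0.5]
opening: 0.0522
gripper_force: 0.0
```

```bash
python3 - <<'E'
from h import *
s=shot('wrist','w1'); print(s['origin'],s['attitude'])
cv2.imwrite('pics/w1b.png',cv2.resize(cv2.imread('pics/w1.png'),(800,600),interpolation=cv2.INTER_CUBIC))
for z in (.158,):
  for x in(.502,.530): 
    for y in(-.311,-.255): print(x,y,proj(s,(x,y,z))/.64)
E
```

```text
[ 0.51872416 -0.35541342  0.43423959] [ 1.64686974e+02 -5.77471049e-03 -1.77138631e+02]
0.502 -0.311 [425.74610607 245.34403152]
0.502 -0.255 [420.13063581 332.82730854]
0.53 -0.311 [379.29874359 243.03941939]
0.53 -0.255 [376.01946441 330.75008193]
```

View pics/w1b.png

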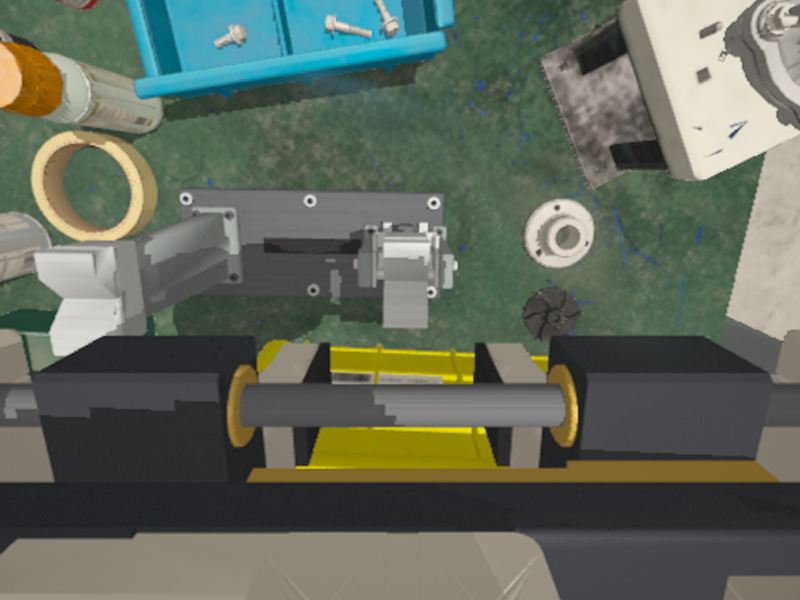

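The head measures about (0.5125, -0.2855), which agrees with the two-camera fit. I'll go down and pinch it.

Request:
play_rows(
  commands=[
    [[0.1, 0.25, 4, 0, 0, 0, 0.6], [0.1, 0.25, 8, 0, 0, 0, 0.6], [0.1, 0.25, 12, 0, 0, 0, 0.6], [0.1, 0.25, 14, 0, 0, 0, 0.6], [0.1, 0.25, 15.2, 0, 0, 0, 0.6], [0.1, 0.25, 15.6, 0, 0, 0, 0.6], [0.1, 0.25, 15.6, 0, 0, 0, 0.6], [0.1, 0.25, 15.6, 0, 0, 0, 0.45], [0.1, 0.25, 15.6, 0, 0, 0, 0.4], [0.1, 0.25, 15.6, 0, 0, 0, 0.36], [0.1, 0.25, 15.6, 0, 0, 0, 0.32], [0.1, 0.25, 15.6, 0, 0, 0, 0.2], [0.1, 0.25, 15.6, 0, 0, 0, 0.1], [0.1, 0.25, 15.6, 0, 0, 0, 0.1], [0.1, 0.25, 15.6, 0, 0, 0, 0.1]],
  ],
)

```text
clock: 2.37
tool_pos: [0.5126, -0.2843, 0.1213]
orientation: [179.9, 0.0, -87.0]
force: [-4.2, 0.3, 6.1]
opening: 0.0279
gripper_force: 29.9
```

```bash
python3 - <<'E'
from h import *
o=get_obs();print(o['tool_pos'],o['force'],o['moment'],o['opening'],o['gripper_force'],o['orientation'])
E
```

```text
[ 0.51259881 -0.28426509  0.12133674] [-4.19813032  0.29439675  6.08848674] [ 0.38619139  1.6339286  -0.29177859] 0.027908181687613776 29.94766258602567 [ 1.79946978e+02  6.43751136e-03 -8.70451849e+01]
```

Request:
play_rows(
  commands=[
    [[0, 0, -0.3, 0, 0, 0, 0.1], [0, 0, -0.7, 0, 0, 0, 0.1], [0, 0, -1.1, 0, 0, 0, 0.1], [0, 0, -1.5, 0, 0, 0, 0.1], [0, 0, -1.9, 0, 0, 0, 0.1], [0, 0, -2.3, 0, 0, 0, 0.1], [0, 0, -2.7, 0, 0, 0, 0.1], [0, 0, -3.1, 0, 0, 0, 0.1], [0, 0, -3.5, 0, 0, 0, 0.1], [0, 0, -3.8, 0, 0, 0, 0.1], [0, 0, -4.1, 0, 0, 0, 0.1], [0, 0, -4.3, 0, 0, 0, 0.1], [0, 0, -4.4, 0, 0, 0, 0.1], [0, 0, -4.5, 0, 0, 0, 0.1], [0, 0, -4.5, 0, 0, 0, 0.1], [0, 0, -4.5, 0, 0, 0, 0.1]],
  ],
)

```text
clock: 3.7
tool_pos: [0.5126, -0.2842, 0.1657]
orientation: [179.9, 0.0, -87.0]
force: [-3.4, -3.6, -5.6]
opening: 0.0282
gripper_force: 30.0
```

Request:
play_rows(
  commands=[
    [[0, 0, -0.1, 0, 0, 0, 0.1], [0, 0, -0.1, 0, 0, 0, 0.1], [0, 0, -0.1, 0, 0, 0, 0.1]],
  ],
)

```text
clock: 3.95
tool_pos: [0.5126, -0.2842, 0.1666]
orientation: [179.9, 0.0, -87.0]
force: [-3.3, -3.2, -6.0]
opening: 0.0279
gripper_force: 30.0
```

Request:
play_rows(
  commands=[
    [[0, 0, -0.15, 0, 0, 0, 0.1], [0, 0, -0.15, 0, 0, 0, 0.1], [0, 0, -0.15, 0, 0, 0, 0.1]],
  ],
)

```text
clock: 4.2
tool_pos: [0.5126, -0.2842, 0.1682]
orientation: [179.9, 0.0, -87.0]
force: [-4.2, -2.9, -5.5]
opening: 0.0279
gripper_force: 30.0
```

Request:
play_rows(
  commands=[
    [[0, 0, -0.15, 0, 0, 0, 0.1], [0, 0, -0.15, 0, 0, 0, 0.1], [0, 0, -0.15, 0, 0, 0, 0.1]],
  ],
)

```text
clock: 4.45
tool_pos: [0.5126, -0.2842, 0.1697]
orientation: [179.9, 0.0, -87.0]
force: [-4.3, -4.1, -5.5]
opening: 0.028
gripper_force: 30.0
```

Request:
play_rows(
  commands=[
    [[0, 0, -0.15, 0, 0, 0, 0.1], [0, 0, -0.15, 0, 0, 0, 0.1], [0, 0, -0.15, 0, 0, 0, 0.1]],
  ],
)

```text
clock: 4.7
tool_pos: [0.5126, -0.2842, 0.1712]
orientation: [179.9, 0.0, -87.0]
force: [-3.5, -3.1, -5.4]
opening: 0.0278
gripper_force: 30.0
```

Request:
play_rows(
  commands=[
    [[0, 0, -0.15, 0, 0, 0, 0.1], [0, 0, -0.15, 0, 0, 0, 0.1], [0, 0, -0.15, 0, 0, 0, 0.1]],
  ],
)

```text
clock: 4.95
tool_pos: [0.5126, -0.2842, 0.1727]
orientation: [179.9, 0.0, -87.0]
force: [-4.7, -4.0, -5.5]
opening: 0.0277
gripper_force: 30.0
```

Request:
play_rows(
  commands=[
    [[0, 0, -0.15, 0, 0, 0, 0.1], [0, 0, -0.15, 0, 0, 0, 0.1], [0, 0, -0.15, 0, 0, 0, 0.1]],
  ],
)

```text
clock: 5.2
tool_pos: [0.5126, -0.2842, 0.1742]
orientation: [179.9, 0.0, -87.0]
force: [-3.6, -2.6, -5.9]
opening: 0.0283
gripper_force: 30.0
```

Request:
play_rows(
  commands=[
    [[0, 0, -0.15, 0, 0, 0, 0.1], [0, 0, -0.15, 0, 0, 0, 0.1], [0, 0, -0.15, 0, 0, 0, 0.1]],
  ],
)

```text
clock: 5.45
tool_pos: [0.5126, -0.2842, 0.1757]
orientation: [179.9, 0.0, -87.0]
force: [-4.3, -3.9, -5.4]
opening: 0.0278
gripper_force: 30.0
```

Request:
play_rows(
  commands=[
    [[0, 0, -0.15, 0, 0, 0, 0.1], [0, 0, -0.15, 0, 0, 0, 0.1], [0, 0, -0.15, 0, 0, 0, 0.1]],
  ],
)

```text
clock: 5.7
tool_pos: [0.5126, -0.2842, 0.1772]
orientation: [179.9, 0.0, -87.0]
force: [-4.1, -3.0, -5.8]
opening: 0.0278
gripper_force: 30.0
```

Request:
play_rows(
  commands=[
    [[0, 0, -0.15, 0, 0, 0, 0.1], [0, 0, -0.15, 0, 0, 0, 0.1], [0, 0, -0.15, 0, 0, 0, 0.1]],
  ],
)

```text
clock: 5.95
tool_pos: [0.5126, -0.2842, 0.1787]
orientation: [179.9, 0.0, -87.0]
force: [-4.9, -3.2, -5.0]
opening: 0.0275
gripper_force: 30.0
```

Request:
play_rows(
  commands=[
    [[0, 0, -0.15, 0, 0, 0, 0.1], [0, 0, -0.15, 0, 0, 0, 0.1], [0, 0, -0.15, 0, 0, 0, 0.1]],
  ],
)

```text
clock: 6.2
tool_pos: [0.5126, -0.2842, 0.1799]
orientation: [179.9, 0.0, -87.0]
force: [-3.7, -3.1, -7.6]
opening: 0.0279
gripper_force: 30.0
```

Request:
play_rows(
  commands=[
    [[0, 0, -0.05, 0, 0, 0, 0.1], [0, 0, -0.05, 0, 0, 0, 0.1], [0, 0, -0.05, 0, 0, 0, 0.1]],
  ],
)

```text
clock: 6.45
tool_pos: [0.5126, -0.2842, 0.18]
orientation: [179.9, 0.0, -87.0]
force: [-2.8, -4.6, -9.5]
opening: 0.0281
gripper_force: 30.0
```

Contact with the stop: 4 N over weight, starting near TCP 0.1797. The hang should be near 0.1767, so I'll let it down slowly.

Request:
play_rows(
  commands=[
    [[0, 0, 0.05, 0, 0, 0, 0.1], [0, 0, 0.1, 0, 0, 0, 0.1], [0, 0, 0.15, 0, 0, 0, 0.1], [0, 0, 0.2, 0, 0, 0, 0.1], [0, 0, 0.25, 0, 0, 0, 0.1], [0, 0, 0.3, 0, 0, 0, 0.1], [0, 0, 0.3, 0, 0, 0, 0.1], [0, 0, 0.3, 0, 0, 0, 0.1]],
  ],
)

```text
clock: 7.12
tool_pos: [0.5126, -0.2842, 0.1777]
orientation: [179.9, 0.0, -87.0]
force: [-4.2, -3.5, -5.3]
opening: 0.0279
gripper_force: 30.0
```

Request:
play_rows(
  commands=[
    [[0, 0, 0.02, 0, 0, 0, 0.1], [0, 0, 0.04, 0, 0, 0, 0.1], [0, 0, 0.06, 0, 0, 0, 0.1], [0, 0, 0.08, 0, 0, 0, 0.1], [0, 0, 0.08, 0, 0, 0, 0.1]],
  ],
)

```text
clock: 7.53
tool_pos: [0.5126, -0.2842, 0.1769]
orientation: [179.9, 0.0, -87.0]
force: [-4.4, -3.2, -4.9]
opening: 0.028
gripper_force: 30.0
```

Request:
play_rows(
  commands=[
    [[0, 0, 0.02, 0, 0, 0, 0.1], [0, 0, 0.04, 0, 0, 0, 0.1], [0, 0, 0.06, 0, 0, 0, 0.1], [0, 0, 0.06, 0, 0, 0, 0.1]],
  ],
)

```text
clock: 7.87
tool_pos: [0.5126, -0.2842, 0.1768]
orientation: [179.9, -0.0, -87.0]
force: [-5.7, -2.3, -1.3]
opening: 0.0279
gripper_force: 30.0
```

It hangs at 0.1768, as expected 3 mm below the stop. A hair lower, then open.

Request:
play_rows(
  commands=[
    [[0, 0, 0.02, 0, 0, 0, 0.1], [0, 0, 0.03, 0, 0, 0, 0.1], [0, 0, 0.03, 0, 0, 0, 0.34], [0, 0, 0.03, 0, 0, 0, 0.38], [0, 0, 0.03, 0, 0, 0, 0.45], [0, 0, 0.03, 0, 0, 0, 0.6], [0, 0, 0.03, 0, 0, 0, 0.6], [0, 0, 0.03, 0, 0, 0, 0.6], [0, 0, -1, 0, 0, 0, 0.6], [0, 0, -4, 0, 0, 0, 0.6], [0, 0, -8, 0, 0, 0, 0.6], [0, 0, -11, 0, 0, 0, 0.6], [0, 0, -11, 0, 0, 0, 0.6], [0, 0, -11, 0, 0, 0, 0.6]],
  ],
)

```text
clock: 9.03
tool_pos: [0.5146, -0.2844, 0.2894]
orientation: [-179.7, -0.1, -87.0]
force: [0.7, 0.2, -0.5]
opening: 0.0527
gripper_force: 0.0
```

```bash
python3 - <<'E'
from h import *
w=shot('wrist','w2');s=shot('scene','s2');d=shot('side','d2')
c=lambda f,a,b,x,y,k:cv2.resize(cv2.imread(f'pics/{f}.png')[a:b,x:y],None,fx=k,fy=k,interpolation=cv2.INTER_CUBIC)
cv2.imwrite('pics/e.png',np.hstack([c('s2',170,280,145,225,5),c('d2',140,250,305,385,5)]))
E
```

```text
(no output)
```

View pics/e.png

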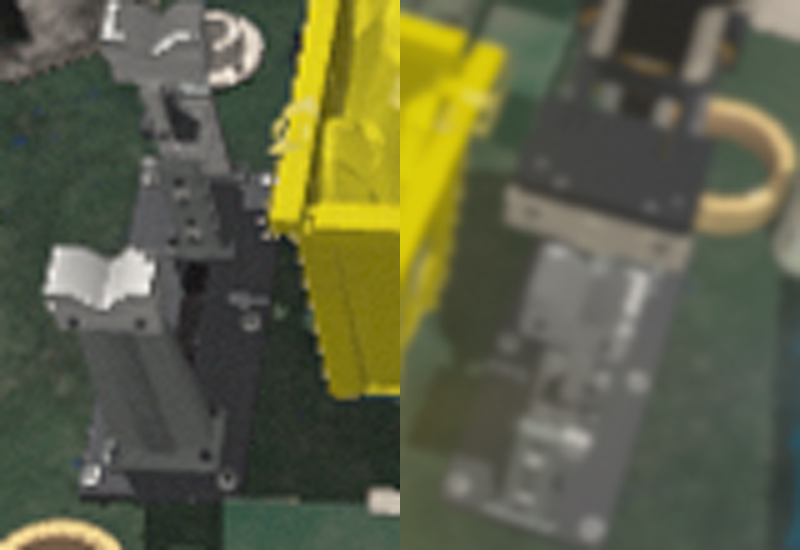

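```bash
python3 - <<'E'
from h import *
s=load('w1')
P=[px(s,u*.64,v*.64,.014) for u,v in [(186,199),(310,200),(434,203),(432,292),(313,290)]]
print(np.round(P,4)); m1=(P[2]+P[3])/2; m0=(P[1]+P[4])/2; print('mid',m0,'end',m1, np.degrees(np.arctan2(*(m1-m0)[1::-1])))
# head vee ref: block vee corners
for u,v in [(40,250),(120,240)]: print(px(s,u*.64,v*.64,.21).round(4))
for u,v in [(60,298),(68,297)]: print('vee',px(s,u*.64,v*.64,.196).round(4))
for u,v in [(384,328),(428,328),(386,250),(433,250)]: print('head',px(s,u*.64,v*.64,.158).round(4))
d=load('d2') 
E
```

```text
[[ 0.7097 -0.3188  0.014 ]
 [ 0.5991 -0.3234  0.014 ]
 [ 0.4883 -0.3263  0.014 ]
 [ 0.4846 -0.2439  0.014 ]
 [ 0.5965 -0.2403  0.014 ]]
mid [ 0.59782499 -0.2818638   0.014     ] end [ 0.48645849 -0.28513324  0.014     ] -178.31842015189122
[ 0.6939 -0.3076  0.21  ]
[ 0.6542 -0.3145  0.21  ]
vee [ 0.6982 -0.279   0.196 ]
vee [ 0.6939 -0.2797  0.196 ]
head [ 0.525  -0.2571  0.158 ]
head [ 0.4972 -0.2585  0.158 ]
head [ 0.5258 -0.307   0.158 ]
head [ 0.4974 -0.3084  0.158 ]
```

Request:
play_rows(
  commands=[
    [[-4, -0.4, -1, 0, 0, 7, 0.6], [-8, -0.9, -1, 0, 0, 14, 0.6], [-12, -1.3, -1, 0, 0, 21, 0.6], [-16, -1.8, -1, 0, 0, 28, 0.6], [-20, -2.2, -1, 0, 0, 35, 0.6], [-24, -2.7, -1, 0, 0, 42, 0.6], [-28, -3.1, -1, 0, 0, 49, 0.6], [-32, -3.6, -1, 0, 0, 56, 0.6], [-36, -4, -1, 0, 0, 63, 0.6], [-40, -4.5, -1, 0, 0, 70, 0.6], [-44, -4.9, -1, 0, 0, 77, 0.6], [-48, -5.3, -1, 0, 0, 84, 0.6], [-51.3, -5.7, -1, 0, 0, 88.2, 0.6], [-51.3, -5.7, -1, 0, 0, 88.2, 0.6], [-51.3, -5.7, -1, 0, 0, 88.2, 0.6], [-51.3, -5.7, -1, 0, 0, 88.2, 0.6], [-51.3, -5.7, -1, 0, 0, 88.2, 0.6]],
  ],
)

```text
clock: 10.6
tool_pos: [0.5432, 0.2306, 0.2952]
orientation: [-179.9, -0.1, -175.1]
force: [0.0, 0.4, -0.7]
opening: 0.0527
gripper_force: 0.0
```

```bash
python3 - <<'E'
from h import *
s=shot('wrist','w3'); print(s['origin'],s['attitude'],get_obs()['joint_pos'])
cv2.imwrite('pics/w3b.png',cv2.resize(cv2.imread('pics/w3.png'),(800,600),interpolation=cv2.INTER_CUBIC))
E
```

```text
[0.47321415 0.22492193 0.45304869] [1.64787157e+02 7.14646705e-02 9.49120627e+01] [ 4.19306845e+01  1.05263497e+01 -4.04532918e+00 -8.48940780e-04
 -7.55059817e+01 -1.27116279e+02]
```

View pics/w3b.png

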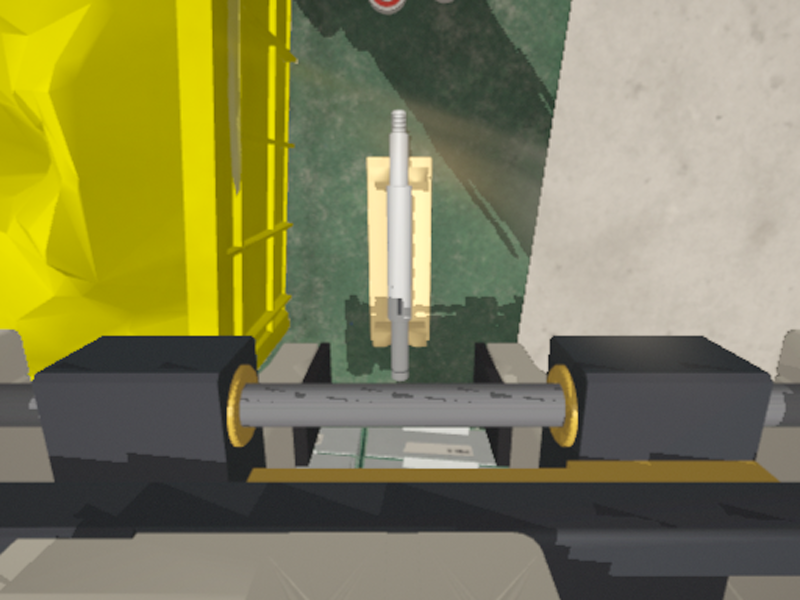

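```bash
python3 - <<'E'
from h import *
s=load('w3')
a,b,c,d=[px(s,u*.64,v*.64,z) for u,v,z in [(398.5,110,.046),(400.5,380,.046),(398.5,186,.05),(400,313,.05)]]
print(a,b,np.linalg.norm(a-b),(a+b)/2,'thick',c,d,np.linalg.norm(c-d),(c+d)/2,np.degrees(np.arctan2(*(b-a)[1::-1])))
for u,v in [(214,300),(187,150),(290,300)]: print('crate',px(s,u*.64,v*.64,.215).round(3))
for u,v in [(365,345),(431,345),(365,157),(433,157)]: print('cr',px(s,u*.64,v*.64,.049).round(3))
# TCP column check
print(proj(s,(.5432,.2306,.2952))/.64)
E
```

```text
[0.42720699 0.21777336 0.046     ] [0.66894615 0.24002988 0.046     ] 0.2427615538128409 [0.54807657 0.22890162 0.046     ] thick [0.48784393 0.22290422 0.05      ] [0.60044919 0.2337487  0.05      ] 0.11312624183524818 [0.54414656 0.22832646 0.05      ] 5.26029625247857
crate [0.55  0.13  0.215]
crate [0.474 0.119 0.215]
crate [0.546 0.171 0.215]
cr [0.635 0.204 0.049]
cr [0.629 0.265 0.049]
cr [0.467 0.193 0.049]
cr [0.462 0.25  0.049]
[401.37269319 365.34711245]
```

Request:
play_rows(
  commands=[
    [[0, 3, 0.6, 6, 0, 0, 0.6], [-0.2, 6, 1.2, 12, 0, -0.3, 0.5], [-0.3, 8.2, 1.9, 18, 0, -0.3, 0.5], [-0.3, 8.2, 1.9, 20, 0, -0.3, 0.5], [-0.3, 8.2, 1.9, 20, 0, -0.3, 0.5], [-0.3, 8.2, 1.9, 20, 0, -0.3, 0.5], [-0.3, 8.2, 1.9, 20, 0, -0.3, 0.5]],
  ],
)

```text
clock: 11.23
tool_pos: [0.5401, 0.3121, 0.2776]
orientation: [-160.1, -0.0, -175.0]
force: [0.3, 0.1, -0.3]
opening: 0.0437
gripper_force: 0.0
```

```bash
python3 - <<'E'
from h import *
from scipy.spatial.transform import Rotation as R
o=get_obs(); M=R.from_euler('xyz',o['orientation'],degrees=True).as_matrix()
print(o['tool_pos'],o['orientation'],M.round(3))
C=np.array([.5465,.2288,.046]); T=C+M[:,2]*.015
print(M.T@(T-o['tool_pos'])*100)
E
```

```text
[0.54007408 0.31206199 0.27764967] [-1.60078767e+02 -3.87581010e-02 -1.74964489e+02] [[-0.996 -0.083  0.029]
 [-0.088  0.937 -0.339]
 [ 0.001 -0.341 -0.94 ]]
[ 0.07503428  0.04218135 26.12411048]
```

Request:
play_rows(
  commands=[
    [[0, 0, 4, 0, 0, 0, 0.5], [0, 0, 8, 0, 0, 0, 0.5], [0, 0, 12, 0, 0, 0, 0.5], [0, 0, 16, 0, 0, 0, 0.5], [0, 0, 19, 0, 0, 0, 0.5], [0, 0, 21, 0, 0, 0, 0.5], [0.1, 0, 23, 0, 0, 0, 0.5], [0.1, 0, 24.5, 0, 0, 0, 0.5], [0.1, 0, 25.5, 0, 0, 0, 0.5], [0.1, 0, 26, 0, 0, 0, 0.5], [0.1, 0, 26, 0, 0, 0, 0.5], [0.1, 0, 26, 0, 0, 0, 0.5]],
  ],
)

```text
clock: 12.23
tool_pos: [0.5471, 0.2245, 0.0339]
orientation: [-160.1, 0.0, -174.9]
force: [0.3, 1.6, 0.0]
opening: 0.0441
gripper_force: 0.0
```

Request:
play_rows(
  commands=[
    [[0, 0, 0.2, 0, 0, 0, 0.42], [0, 0, 0.2, 0, 0, 0, 0.36], [0, 0, 0.2, 0, 0, 0, 0.3], [0, 0, 0.2, 0, 0, 0, 0.27], [0, 0, 0.2, 0, 0, 0, 0.24], [0, 0, 0.2, 0, 0, 0, 0.1], [0, 0, 0.2, 0, 0, 0, 0.0], [0, 0, 0.2, 0, 0, 0, 0.0], [0, 0, 0.2, 0, 0, 0, 0.0]],
  ],
)

```text
clock: 12.98
tool_pos: [0.5466, 0.2227, 0.0317]
orientation: [-159.9, -0.1, -174.9]
force: [1.3, -4.9, 4.5]
opening: 0.0209
gripper_force: 30.0
```

Request:
play_rows(
  commands=[
    [[0, -0.17, -0.47, 0, 0, 0, 0.0], [0, -0.34, -0.94, 0, 0, 0, 0.0], [0, -0.68, -1.88, 0, 0, 0, 0.0], [0, -1.02, -2.82, 0, 0, 0, 0.0], [0, -1.02, -2.82, 0, 0, 0, 0.0], [0, -1.02, -2.82, 0, 0, 0, 0.0]],
  ],
)

```text
clock: 13.48
tool_pos: [0.5469, 0.2246, 0.0619]
orientation: [-160.1, 0.0, -174.9]
force: [-0.1, -0.2, -6.6]
opening: 0.0212
gripper_force: 30.0
```

```bash
python3 - <<'E'
from h import *
o=get_obs(); print({k:o[k] for k in('tool_pos','orientation','force','moment','opening')})
s=shot('wrist','w4');cv2.imwrite('pics/w4b.png',cv2.resize(cv2.imread('pics/w4.png'),(800,600)))
E
```

```text
{'tool_pos': array([0.54687623, 0.2245639 , 0.06185486]), 'orientation': array([-1.60100281e+02,  3.64695685e-02, -1.74896706e+02]), 'force': array([-0.14486678, -0.17705217, -6.56293353]), 'moment': array([1.81263109, 0.08399113, 0.03021969]), 'opening': 0.021163906291311676}
```

View pics/w4b.png

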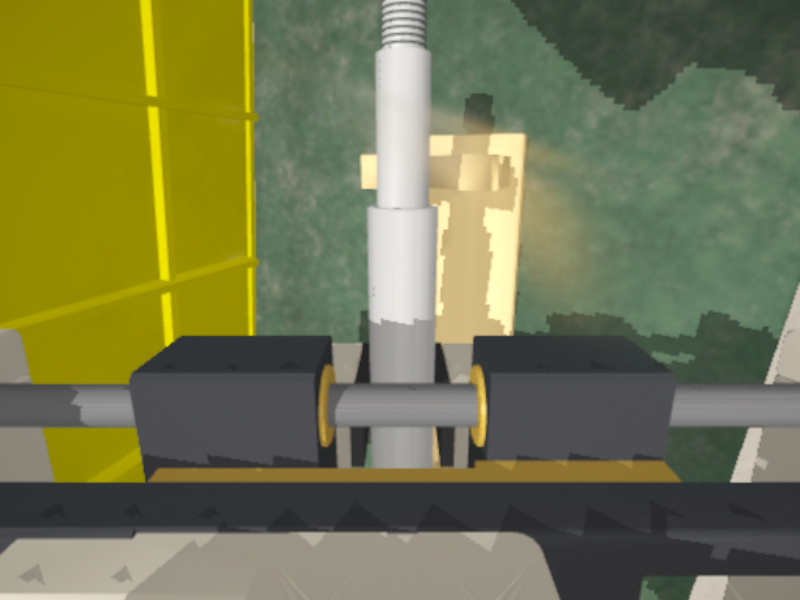

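```bash
python3 - <<'E'
from h import *
from scipy.spatial.transform import Rotation as R
from scipy.optimize import brentq, least_squares
o=get_obs(); M=R.from_euler('xyz',o['orientation'],degrees=True).as_matrix()
s=load('w4')
A=o['tool_pos']-M[:,2]*.015
up=-M[:,2]
def f(p):
    e,t=p; d=M[:,0]*np.cos(t)+up*np.sin(t); r=[]
    # upper silhouette points of the edges
    for L,v,rad in [(.060,207,.011),(.102,47,.008)]:
        r.append(proj(s,A+d*(L+e)+up*rad)[1]/.64-v)
    return r
for t in (-.02,0,.02): print(t,[ (brentq(lambda e:f((e,t))[i],-.05,.05)*1000).__round__(1) for i in (0,1)])
print(up, s['origin'], A)
E
```

```text
-0.02 [-0.8, -0.6]
0 [-0.7, -1.1]
0.02 [-0.6, -1.5]
[-0.0299207   0.33981355  0.94001676] [0.47175871 0.27191217 0.21010741] [0.54602712 0.22919467 0.07534075]
```

Request:
play_rows(
  commands=[
    [[0, -0.68, -1.88, 0, 0, 0, 0.0], [0, -2.05, -5.65, 0, 0, 0, 0.0], [0, -3.42, -9.4, 0, 0, 0, 0.0], [0, -4.8, -13.2, 0, 0, 0, 0.0], [0, -6.2, -17, 0, 0, 0, 0.0], [0, -7.5, -20.7, 0, 0, 0, 0.0], [0, -8.2, -22.6, 0, 0, 0, 0.0], [0, -8.2, -22.6, 0, 0, 0, 0.0], [0, -8.2, -22.6, 0, 0, 0, 0.0], [0, -8.2, -22.6, -5, 0, 0, 0.0], [0, -8.2, -22.6, -10, 0, 0, 0.0], [0, -8.2, -22.6, -15, 0, 0, 0.0], [0, -8.2, -22.6, -20, 0, 0, 0.0], [0, -8.2, -22.6, -20, 0, 0, 0.0], [0, -8.2, -22.6, -20, 0, 0, 0.0]],
  ],
)

```text
clock: 14.78
tool_pos: [0.546, 0.2222, 0.2996]
orientation: [-179.9, -0.2, -175.1]
force: [1.4, 0.6, -5.6]
opening: 0.0211
gripper_force: 30.0
```

```bash
cat > tgt.py <<'E'
from h import *
import sys
from scipy.spatial.transform import Rotation as R
o=get_obs(); M=R.from_euler('xyz',o['orientation'],degrees=True).as_matrix()
print(o['tool_pos'],o['orientation'],o['force'],o['opening'],o['joint_pos'].round(0))
yaw,tilt=float(sys.argv[4]),float(sys.argv[5])  # stand y-direction angle; tilt: + = tool x end up
T=R.from_euler('xyz',[180,-tilt,yaw],degrees=True).as_matrix()
print(T.round(3)); print('shift cm',M.T@(np.array([float(v) for v in sys.argv[1:4]])-o['tool_pos'])*100,'turn',R.from_matrix(M.T@T).as_rotvec(degrees=True))
E
python3 tgt.py .598 -.2815 .29 -177.8 0
```

```text
[0.54602119 0.22224034 0.29959033] [-179.88666688   -0.21968376 -175.06111518] [ 1.38991016  0.57076034 -5.59884207] 0.021071680710728992 [  41.   10.   -4.   -0.  -76. -126.]
[[-0.999 -0.038 -0.   ]
 [-0.038  0.999  0.   ]
 [ 0.     0.    -1.   ]]
shift cm [ -0.84539619 -50.6325117    1.05595379] turn [-0.11856212 -0.21693305  2.73909784]
```

```bash
python3 - <<'E'
from h import *
S=load('scene0');D=load('side0')
def tri(a,b):
    P=[]
    for s,(u,v) in((S,a),(D,b)):
        d=att(s)@np.linalg.inv(s['camera_matrix'])@[u*.64,v*.64,1];d/=np.linalg.norm(d);P.append((np.array(s['origin']),d))
    A=sum(np.eye(3)-np.outer(d,d) for o,d in P);b=sum((np.eye(3)-np.outer(d,d))@o for o,d in P);return np.linalg.solve(A,b)
print(tri((243,456),(579,175)),tri((192,398),(622,250)))
E
python3 tgt.py .598 -.2815 .30 -177.8 1.2 | tail -1
```

```text
[ 0.86625057 -0.26772197  0.19821493] [ 0.75013263 -0.39211933  0.15044715]
shift cm [ -0.84156199 -50.63448972   0.0559631 ] turn [-0.14724058  0.98283796  2.73773803]
```

Request:
play_rows(
  commands=[
    [[0, -4, 0, 0, 0, 0, 0.0], [0, -8, 0, 0, 0, 0, 0.0], [0, -12, 0, 0, 0, 0, 0.0], [0, -16, 0, 0, 0, 0, 0.0], [0, -20, 0, 0, 0, 0, 0.0], [0, -24, 0, 0, 0, 0, 0.0], [0, -28, 0, 0, 0, 0, 0.0], [0, -32, 0, 0, 0, 0, 0.0], [0, -34, 0, 0, 0, 0, 0.0], [0, -34, 0, 0, 0, 0, 0.0], [0, -34, 0, 0, 0, 0, 0.0]],
  ],
)

```text
clock: 15.7
tool_pos: [0.576, -0.1155, 0.2987]
orientation: [-179.9, -0.4, -175.0]
force: [0.8, 0.1, -5.6]
opening: 0.0213
gripper_force: 30.0
```

Request:
play_rows(
  commands=[
    [[-0.2, -4, 0, 0, 0.3, 0.9, 0.0], [-0.4, -8, 0, 0, 0.6, 1.8, 0.0], [-0.7, -12, 0, 0, 0.9, 2.7, 0.0], [-0.85, -16.6, 0, -0.1, 0.9, 2.7, 0.0], [-0.85, -16.6, 0, -0.1, 0.9, 2.7, 0.0], [-0.85, -16.6, 0, -0.1, 0.9, 2.7, 0.0], [-0.85, -16.6, 0, -0.1, 0.9, 2.7, 0.0]],
  ],
)

```text
clock: 16.28
tool_pos: [0.6, -0.2784, 0.2993]
orientation: [179.9, -1.2, -177.6]
force: [-0.0, -0.5, -5.8]
opening: 0.021
gripper_force: 30.0
```

```bash
python3 tgt.py .598 -.2815 .23 -177.8 1.2
```

```text
[ 0.59995588 -0.27837136  0.29929134] [ 179.88477075   -1.16120521 -177.60825462] [-0.02102555 -0.54209031 -5.82648367] 0.020990479066137106 [ -8.  18.   6.   0. -79. -80.]
[[-0.999 -0.038 -0.021]
 [-0.038  0.999 -0.001]
 [ 0.021  0.    -1.   ]]
shift cm [ 0.06800912 -0.3183699   6.93130982] turn [0.11127842 0.03860197 0.19174362]
```

Request:
play_rows(
  commands=[
    [[0.1, -0.3, 3, 0.1, 0, 0.2, 0.0], [0.1, -0.3, 6, 0.1, 0, 0.2, 0.0], [0.1, -0.3, 8, 0.1, 0, 0.2, 0.0], [0.1, -0.3, 8.4, 0.1, 0, 0.2, 0.0], [0.1, -0.3, 8.4, 0.1, 0, 0.2, 0.0], [0.1, -0.3, 8.4, 0.1, 0, 0.2, 0.0], [0.1, -0.3, 8.4, 0.1, 0, 0.2, 0.0]],
  ],
)

```text
clock: 16.87
tool_pos: [0.5991, -0.2819, 0.2196]
orientation: [-179.9, -0.8, -177.7]
force: [0.4, 0.2, -5.2]
opening: 0.0209
gripper_force: 30.0
```

```bash
python3 - <<'E'
from h import *
o=get_obs(); print(o['tool_pos'],o['orientation'],o['force'])
shot('wrist','w5');s=shot('scene','s5')
c=lambda f,a,b,x,y,k:cv2.resize(cv2.imread(f'pics/{f}.png')[a:b,x:y],None,fx=k,fy=k,interpolation=cv2.INTER_CUBIC)
cv2.imwrite('pics/f.png',np.hstack([c('s5',160,260,145,210,6)[:600],c('w5',0,300,158,358,2)]))
E
```

```text
[ 0.59913509 -0.28185523  0.21962962] [-179.8955405    -0.78529465 -177.73170476] [ 0.40035059  0.21051585 -5.21095116]
```

View pics/f.png

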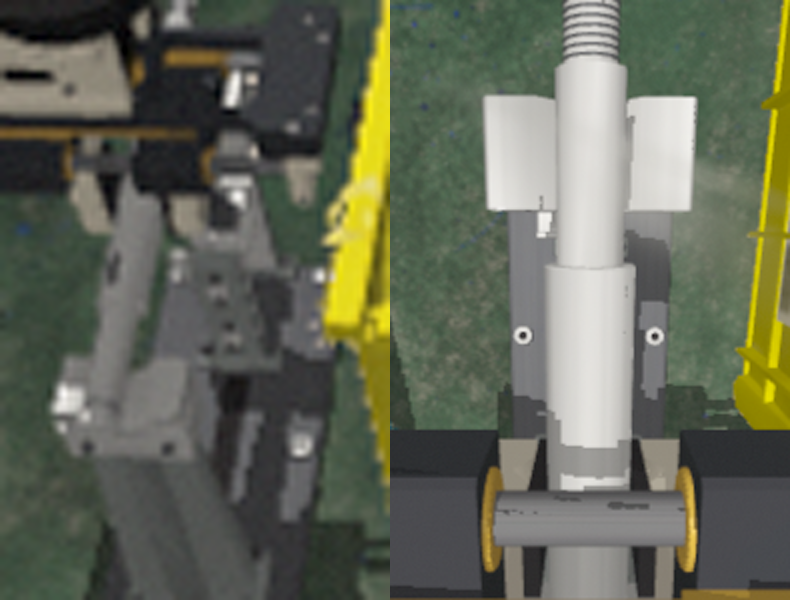

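```bash
python3 - <<'E'
from h import *
from scipy.spatial.transform import Rotation as R
w=load('w5');s=load('s5')
W=lambda u,v,z:px(w,158+(u-390)/2,v/2,z)
for q in [(485,210,.2135),(693,210,.2135),(486,97,.2135),(696,97,.2135)]: print('head',W(*q).round(4))
print('shoulder',W(590,265,.246),'end',W(590,63,.243))
print('screws',W(523,335,.014),W(655,336,.014))
M=R.from_euler('xyz',[-179.9,-.8,-177.73],degrees=True).as_matrix()
C=np.array([.5991,-.2819,.2196])-M[:,2]*.015
for L in(-.12,-.06): 
  for sgn in(-1,0,1): print('shaft',L,sgn,((proj(s,C+M[:,0]*L+M[:,1]*sgn*.008)-[145,160])*6).round(0))
from fit import tf,blk
for p in([.598,-.2815,np.radians(92.2)],): 
  print('blk',[((proj(s,tf(p,P))-[145,160])*6).round(0) for P in blk], ((proj(s,tf(p,(0,-.099,.196)))-[145,160])*6).round(0))
E
```

```text
head [ 0.5285 -0.3124  0.2135]
head [ 0.5263 -0.2566  0.2135]
head [ 0.5006 -0.312   0.2135]
head [ 0.4984 -0.2582  0.2135]
shoulder [ 0.53972589 -0.28373154  0.246     ] end [ 0.49861505 -0.28542369  0.243     ]
screws [ 0.60007808 -0.32291663  0.014     ] [ 0.5973455  -0.24044329  0.014     ]
shaft -0.12 -1 [ 73. 426.]
shaft -0.12 0 [ 92. 426.]
shaft -0.12 1 [111. 427.]
shaft -0.06 -1 [ 98. 307.]
shaft -0.06 0 [116. 307.]
shaft -0.06 1 [134. 308.]
blk [array([ 49., 408.]), array([177., 411.]), array([187., 357.]), array([ 61., 354.])] [119. 426.]
```

Aligned: at the head, shaft centre is at column 591 against 590 for the vee centre, and the shoulder gap is about 12 mm. I'll lower it slowly.

Request:
play_rows(
  commands=[
    [[0, 0, 0.6, 0, 0.3, 0, 0.0], [0, 0, 1.2, 0, 0.3, 0, 0.0], [0, 0, 1.6, 0, 0.3, 0, 0.0], [0, 0, 1.9, 0, 0.3, 0, 0.0], [0, 0, 2.1, 0, 0.3, 0, 0.0], [0, 0, 2.2, 0, 0.3, 0, 0.0], [0, 0, 2.2, 0, 0.3, 0, 0.0], [0, 0, 2.2, 0, 0.3, 0, 0.0], [0, 0, 2.2, 0, 0.3, 0, 0.0]],
  ],
)

```text
clock: 17.72
tool_pos: [0.5976, -0.2823, 0.1957]
orientation: [-180.0, -1.2, -177.8]
force: [-0.7, -1.0, -4.9]
opening: 0.0212
gripper_force: 30.0
```

Request:
play_rows(
  commands=[
    [[0, 0, 0.05, 0, 0, 0, 0.0], [0, 0, 0.1, 0, 0, 0, 0.0], [0, 0, 0.1, 0, 0, 0, 0.0]],
  ],
)

```text
clock: 17.97
tool_pos: [0.5974, -0.2822, 0.1944]
orientation: [-180.0, -1.2, -177.8]
force: [-0.5, -0.3, -5.8]
opening: 0.0212
gripper_force: 30.0
```

Request:
play_rows(
  commands=[
    [[0, 0, 0.03, 0, 0, 0, 0.0], [0, 0, 0.06, 0, 0, 0, 0.0], [0, 0, 0.06, 0, 0, 0, 0.0]],
  ],
)

```text
clock: 18.22
tool_pos: [0.5975, -0.2823, 0.194]
orientation: [-180.0, -1.2, -177.8]
force: [0.1, -0.2, -4.7]
opening: 0.0214
gripper_force: 30.0
```

```bash
python3 - <<'E'
from h import *
o=get_obs();print(o['tool_pos'],o['force'],o['moment'],o['orientation'])
E
```

```text
[ 0.59752201 -0.28234449  0.19399362] [ 0.05590967 -0.15074723 -4.67485681] [-0.26788976 -0.27215022  0.0241744 ] [-179.95426766   -1.2369609  -177.80185528]
```

Request:
play_rows(
  commands=[
    [[0, 0, 0.03, 0, 0, 0, 0.0], [0, 0, 0.06, 0, 0, 0, 0.0], [0, 0, 0.06, 0, 0, 0, 0.0]],
  ],
)

```text
clock: 18.47
tool_pos: [0.5976, -0.2825, 0.1937]
orientation: [-179.9, -1.2, -177.8]
force: [-0.7, -1.7, -1.9]
opening: 0.0212
gripper_force: 30.0
```

```bash
python3 - <<'E'
from h import *
o=get_obs();print(o['tool_pos'],o['force'],o['moment'],o['orientation'])
E
```

```text
[ 0.59759565 -0.2825094   0.1937436 ] [-0.73053726 -1.7211929  -1.93010798] [-0.44675531 -0.06938035 -0.03265098] [-179.93832976   -1.21434058 -177.80498974]
```

Request:
play_rows(
  commands=[
    [[0, 0, 0.02, 0, 0, 0, 0.0], [0, 0, 0.04, 0, 0, 0, 0.0], [0, 0, 0.04, 0, 0, 0, 0.0]],
  ],
)

```text
clock: 18.72
tool_pos: [0.5976, -0.2825, 0.1936]
orientation: [-179.9, -1.2, -177.8]
force: [-0.7, -0.8, 2.0]
opening: 0.0212
gripper_force: 30.0
```

```bash
python3 - <<'E'
from h import *
o=get_obs();print(o['tool_pos'],o['force'],o['moment'],o['orientation'])
E
```

```text
[ 0.59760982 -0.28249364  0.19360355] [-0.66009288 -0.80450086  2.01623547] [-0.34343167  0.32053471 -0.07827105] [-179.93269632   -1.20317241 -177.799455  ]
```

The reaction is mostly at the head end, so I'll ease the block end down a little.

Request:
play_rows(
  commands=[
    [[0, 0, 0.01, 0, -0.1, 0, 0.0], [0, 0, 0.03, 0, -0.3, 0, 0.0], [0, 0, 0.03, 0, -0.3, 0, 0.0], [0, 0, 0.03, 0, -0.3, 0, 0.0]],
  ],
)

```text
clock: 19.05
tool_pos: [0.5977, -0.2825, 0.1935]
orientation: [-179.9, -0.9, -177.8]
force: [-2.1, 0.0, 5.5]
opening: 0.0211
gripper_force: 30.0
```

```bash
python3 - <<'E'
from h import *
o=get_obs();print(o['tool_pos'],o['force'],o['moment'],o['orientation'])
E
```

```text
[ 0.5976941  -0.28250793  0.19353591] [-2.12640153e+00  4.51361509e-03  5.51340126e+00] [-0.25342108  0.57905514 -0.06599361] [-179.92683852   -0.87314454 -177.79428798]
```

I turned it the wrong way: less tilt lowers the head end. Turning back and beyond.

Request:
play_rows(
  commands=[
    [[0, 0, -0.03, 0, 0.1, 0, 0.0], [0, 0, -0.03, 0, 0.3, 0, 0.0], [0, 0, -0.02, 0, 0.5, 0, 0.0], [0, 0, 0, 0, 0.7, 0, 0.0], [0, 0, 0, 0, 0.7, 0, 0.0], [0, 0, 0, 0, 0.7, 0, 0.0]],
  ],
)

```text
clock: 19.55
tool_pos: [0.5975, -0.2825, 0.1935]
orientation: [-179.9, -1.6, -177.8]
force: [-3.2, 0.2, 8.5]
opening: 0.0208
gripper_force: 30.0
```

```bash
python3 - <<'E'
from h import *
o=get_obs();print(o['tool_pos'],o['force'],o['moment'],o['orientation'])
E
```

```text
[ 0.59750703 -0.2825212   0.19346854] [-3.17657554  0.23904038  8.49709282] [-0.25282382  0.90167573 -0.0274821 ] [-179.92684124   -1.63192194 -177.79356038]
```

Request:
play_rows(
  commands=[
    [[0, 0, -0.02, 0, -0.2, 0, 0.0], [0, 0, -0.03, 0, -0.35, 0, 0.0], [0, 0, -0.03, 0, -0.35, 0, 0.0], [0, 0, -0.03, 0, -0.35, 0, 0.0]],
  ],
)

```text
clock: 19.88
tool_pos: [0.5976, -0.2825, 0.1935]
orientation: [-179.9, -1.3, -177.8]
force: [-2.7, -1.0, 5.6]
opening: 0.0213
gripper_force: 30.0
```

```bash
python3 - <<'E'
from h import *
o=get_obs();print(o['tool_pos'],o['force'],o['moment'],o['orientation'])
E
```

```text
[ 0.59761511 -0.282507    0.19350207] [-2.74573335 -1.01459929  5.61945266] [-0.40609615  0.58375633 -0.05576493] [-179.93346616   -1.26666888 -177.7974132 ]
```

Request:
play_rows(
  commands=[
    [[0, 0, -0.02, 0, 0, 0, 0.0], [0, 0, -0.04, 0, 0, 0, 0.0], [0, 0, -0.04, 0, 0, 0, 0.2], [0, 0, -0.04, 0, 0, 0, 0.26], [0, 0, -0.04, 0, 0, 0, 0.3], [0, 0, -0.04, 0, 0, 0, 0.36], [0, 0, -0.04, 0, 0, 0, 0.45], [0, 0, -0.04, 0, 0, 0, 0.5], [0, 0, -0.04, 0, 0, 0, 0.5], [0, 0, -1, 0, 0, 0, 0.5], [0, 0, -2.5, 0, 0, 0, 0.5], [0, 0, -5, 0, 0, 0, 0.5], [0, 0, -8, 0, 0, 0, 0.5], [0, 0, -10, 0, 0, 0, 0.5], [0, 0, -10, 0, 0, 0, 0.5]],
  ],
)

```text
clock: 21.13
tool_pos: [0.6015, -0.2831, 0.2993]
orientation: [-179.8, -0.8, -177.8]
force: [0.2, -0.3, 0.4]
opening: 0.0442
gripper_force: 0.0
```

```bash
python3 - <<'E'
from h import *
from scipy.spatial.transform import Rotation as R
print(get_obs()['tool_pos'],get_obs()['force'])
s=shot('scene','s6'); w=shot('wrist','w6')
# numeric check: bright shaft columns along rows in wrist image, rows to head/shoulder
g=cv2.cvtColor(w['frame'],cv2.COLOR_RGB2GRAY).astype(int)
for L,rad in[(.115,.006),(.085,.008),(.06,.011),(.04,.011)]:
    C=np.array([.598,-.2817,.209]); d=np.array([-.999,-.038,.0206]); n=np.array([-.038,.999,0])
    for k in(-1,1): print(L,proj(w,C+d*L+n*k*rad).round(1),end=' ')
    v=int(proj(w,C+d*L)[1]); u=int(proj(w,C+d*L)[0]); print(v,g[v,u-24:u+25:2])
E
```

```text
[ 0.60153878 -0.28307238  0.29928387] [ 0.21431501 -0.25399984  0.40232277]
0.115 [250.7  44.6] 0.115 [266.5  44.6] 44 [ 96  95  94  91  94  97  96  89  92 175 190 186 195 197 190 181 130  93
  93  95  92  95  91  90  95]
0.085 [248.3  86.4] 0.085 [268.7  86.4] 86 [210 205 201 198 196 195 191 181 188 204 215 220 223 220 214 202 183 185
 207 209 210 215 217 220 223]
0.06 [244.8 119. ] 0.06 [272.  119.1] 119 [131 128 127 130 129 147  96 139 196 211 223 222 218 215 209 194 165 132
 114  95 101  92  93  94  95]
0.04 [245.1 143.9] 0.04 [271.7 143.9] 143 [129 128 127 129 129 131 170 197 206 214 219 226 229 227 220 216 206 187
 162  78  78  81  99  96  98]
```

```bash
python3 -c "
from plant import close_job; print(close_job())"
```

```text
the job is handed in; nothing more can be done
None
```

I handed the job in at about 21 s. The head hangs released on the top rung, let down from a light (about 4 N) touch on the stop. The shaft lies in both vees with its thick middle between them; I checked the head end in the final picture but not the block end. It should sit about 1° off level, because the ladder felt about 3.5 mm high.

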